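# Close a bonbon tin with its double lid and lift off the outer cap alone

### The arm

A 6-joint arm with a two-finger parallel gripper is mounted at the origin on a cart in front of the work surface, level with it; the furniture and walls round the work are solid. World frame = base frame: x ahead of the robot, y to its left, z up, the work surface at z = 0. Lengths are in m, angles in rad, forces in N, time in s.
With the tool pointing down it reaches from about 0.375 to 0.975 m from the base axis. Payload 3.8 kg.
Tool frame: the origin (TCP) lies at the very end of the fingers, on their centre line; the grasp point (between the pads) lies 19 mm behind it; z points along the fingers, y is the line along which they close (so a half turn about z gives the same grasp; the last joint's range is limited). The gripper opens to 85 mm and grips with 20 to 120 N. Pads are 22 mm wide; open, the fingers measure 114 mm over their backs; the gripper's body (76 mm by 85 mm) begins 54 mm behind the grasp point. The pads swing forward as they close: fully open they stand 13 mm farther back than shut.
Start: joints at [-1.31, 0.264, 1.604, -0, 1.274, -0.037], TCP at [0.198, -0.645, 0.231] pointing down, gripper open.
Joint ranges: [-2.63, 2.63], [-0.94, 2.18], [0.31, 2.57], [-1.31, 4.45], [0, 2.66], [-2.55, 2.55]. Speed limits (rad/s): [2.57, 2.57, 3.14, 3.14, 3.14, 3.14].

### API

Orientations are given as a 3x3 rotation matrix whose columns are the frame's x, y, z axes.
In Python, from cell import robot, imaging gives the robot as it stands.
- The arm moves only by the tool carry_out, never from a script. Its argument "increments" is a list of rows, each a list of 3 entries, a list of its own where there are three numbers: the turn, a rotation vector about the tool's x, y, z in rad, then the shift along the tool's x, y, z in mm, then the closure, from 0 (fully open) to 1 (shut). A call has 1 to 12 rows; each row shifts and turns the commanded pose from where the row before left it, along the tool's axes as they then stand; what a row does not reach is not made up. A row lasts 1/8 s, in which the tool goes at most 62.5 mm and 10.7 degrees, less where a joint would pass 70% of its speed; a pose out of reach is approached as far as the arm can. A call is refused whole if a number of a shift passes 62.5 or a number of a turn 0.188, either way. A call with a gripper value outside its range is refused whole. The fingers move at their own pace and stop on an object; "grip_force" is the grip in N (left out, the last holds). Time passes only in rows, so rows that do not move let the fingers close. It gives the time, the measured TCP pose, the force, the opening and the grip force at its end, in the units of the state.
- robot.read_state(): the state, without advancing time (a new reading comes with each control period).
- imaging.get_image(name): name is "scene" or "top" or "wrist"; returns a dict with "frame" (400x640x3 uint8, blue, green, red), "vertical_fov" (degrees; the focal length in pixels is half the picture's height over the tangent of half this angle, whatever the lens; pixels are square), "cx", "cy" (the principal point, pixels), "k1" (the pictures are not rectified: a ray, as slopes to the right and down, at radius r is drawn at 1 + k1 r^2 times it, then the intrinsics apply), "R" (3x3) and "t" (3): a world point X has camera coordinates R X + t; the wrist camera has in their place "tool_from_camera" (4x4, takes a point from camera to tool coordinates, whose origin is the TCP and whose axes are the flange's). Camera axes: x right, y down, z forward; pixel columns grow to the right and rows downward; lengths in m; the calibration is good to about 2 mm. A picture is of the moment at which its call begins: read the wrist's pose just before it. There is no depth.
- robot.close_job(): hands the job in; it is judged then, once.
The state is a dict: "clock": time; "joint_pos": joint angles; "joint_velocities": joint speeds; "joint_efforts": joint torques, N m; "tcp_pos": TCP position; "tcp_rot": TCP orientation; "wrist_force": force on the tool from outside, world axes, zero at the start; "ft_torque": the same for the moment, N m; "width": finger opening in m; "grip_force": force on a finger pad.
Only numpy, scipy, OpenCV 4.12 (cv2) and the standard library are available. Lean on these libraries where they do the work, as an engineer would, in place of code of your own. Each camera call takes 0.05 s, during which the arm holds its last target. There are 200 camera calls.

### The job

Close the open red tin with its double lid: take the nested pair (cream inner lid with the red cap on it) together, best by the cream rim, lower it, never dropping it or parting the two, until the inner lid is fully seated in the red tin, and let go. Then lift the red cap alone, straight up, leaving the inner lid seated, and finish still holding the cap upright and still in the gripper, at least 10 cm above where it sat, so that a gift card can be slipped in. Leave the tins and everything else standing where they are.

Things in the scene. Friction and masses are not known exactly. Their poses are not given: they have to be found in the camera images.
- inner_lid: cream round inner lid, loose, 90 g, starts on the table under the red cap. Origin: centre of its underside, z up. Plug 0 to 12 mm up (radius 21 at the bottom, 26 from 6 mm up); cream rim 12 to 26 mm up, 66 mm across: take the pair here; boss 26 to 34 mm (radius 21.5) hidden in the cap. Seated, the rim rests on the tin's rim and the origin is 58 mm above the tin's
- outer_cap: red round cap with a brass knob, loose, 60 g; it just rests over the inner lid's boss with 2.5 mm of side play, no latch. Origin: centre of its lower edge, z up; nested, 26 mm above the inner lid's origin. Skirt 54 mm across; top face 14 mm up; knob 14 to 34 mm up (23 mm across from 21 to 32 mm, 20 mm below)
- red_tin: open round red tin with brass bands, coloured foil balls deep inside, loose, 0.5 kg; the tin to close. Origin: centre of its underside, z up. Height 70 mm, 62 mm across outside, mouth 56 mm across (2 mm of play round the plug); empty from 45 mm up
- green_tin: open round green tin of the same size and make as the red tin; a bystander to leave alone. Origin: centre of its underside
- sweet_pack: small yellow sweet pack, 46x96x22 mm, loose, lying on the table; a bystander. Origin: centre of its underside
- ribbon_spool_1: red spool of ribbon, 53 mm across, 22 mm high, loose, on the table; a bystander. Origin: centre of its underside
Mind the look-alikes: they are no part of the job. Leave any black or pink look-alike of the outer_cap alone. What is shaped like the red_tin but blue is not meant.

How it is judged:
On the way, in this order (a step that is already met when the one before it is completed fails the run):
1. the nested pair is lifted together, clear of the table (height (world z) of inner_lid above 0.075 m and z of outer_cap in the frame of inner_lid between 0.022 and 0.03 m and horizontal distance between outer_cap and inner_lid below 0.006 m), for 0.1 s.
2. the pair sits on the red tin, inner lid fully seated and cap nested, and the gripper has let go of it (z of inner_lid in the frame of red_tin between 0.055 and 0.061 m and horizontal distance between inner_lid and red_tin below 0.005 m and angle between the z axis of inner_lid and the z axis of red_tin, either way round below 0.06 rad and z of outer_cap in the frame of inner_lid between 0.022 and 0.03 m and horizontal distance between outer_cap and inner_lid below 0.006 m and contact force between the fingers and inner_lid below 0.1 N and contact force between the fingers and outer_cap below 0.1 N), for 0.2 s.
At the end, for the whole second after the job is handed in: Inner lid seated in the upright red tin (origin 55-61 mm above the tin's, within 5 mm of its axis, tilt under 0.06 rad); gripper holds cap 90+ mm above its nested height, within 50 mm of the tin's axis, tilted under 0.25 rad, still (under 30 mm/s); the rest within 30 mm (z of inner_lid in the frame of red_tin between 0.055 and 0.061 m and horizontal distance between inner_lid and red_tin below 0.005 m and angle between the z axis of inner_lid and the z axis of red_tin, either way round below 0.06 rad and angle between each of red_tin, green_tin's own z axis and vertical below 0.05 rad and z of outer_cap in the frame of red_tin above 0.174 m and horizontal distance between outer_cap and red_tin below 0.05 m and angle between outer_cap's own z axis and vertical below 0.25 rad and linear speed of outer_cap below 0.03 m/s and contact force between the fingers and outer_cap above 0.5 N and contact force between outer_cap and inner_lid below 0.05 N and linear speed of inner_lid below 0.02 m/s and distance of each of green_tin, red_tin, sweet_pack, ribbon_spool_1 from where it was at the start of the episode below 0.03 m and contact force between the fingers and inner_lid below 0.1 N); the arm keeps its last pose, push and grip.
It fails at once if the cap is parted from the inner lid (by more than 12 mm) while the inner lid is not seated in the red tin (distance between outer_cap and inner_lid above 0.038 m and not (z of inner_lid in the frame of red_tin between 0.055 and 0.061 m and horizontal distance between inner_lid and red_tin below 0.005 m and angle between the z axis of inner_lid and the z axis of red_tin, either way round below 0.06 rad)).
It fails at once if the inner lid falls freely (faster than 0.4 m/s with no finger on it) (linear speed of inner_lid above 0.4 m/s and contact force between the fingers and inner_lid below 0.01 N).
It fails at once if a tin is pushed more than 30 mm from where it stood or tipped by more than 0.3 rad (distance of any of red_tin, green_tin from where it was at the start of the episode above 0.03 m or angle between any of red_tin, green_tin's own z axis and vertical above 0.3 rad).
It fails at once if a bystander is pushed more than 30 mm (distance of any of sweet_pack, ribbon_spool_1 from where it was at the start of the episode above 0.03 m).
It also fails if it takes over 51 s, if anything falls off the work surface, if the arm or the gripper's body presses on something with over 40 N, if the wrist force passes 120 N, or if a joint passes its speed limit or range.

## Working session

There is one attempt and no reset: what is moved stays moved. The work goes in short steps, Python scripts to look and compute and a tool call to move; the robot and the scene stay as the last step left them, time stands still between calls to the robot, and variables do not carry over. Pictures are saved under pics/ and viewed, at most 10 in all, crops included, and the job is handed in when it is done.

Besides the shell and the picture viewer there is one more tool, called after ">>>" as a command line: name --argument value ..., lists and objects as JSON in quotes. carry_out: Moves the arm, as the interface text tells. Its arguments: {"type":"object","properties":{"increments":{"type":"array"},"grip_force":{"type":"number"}},"required":["increments"]}

```bash
mkdir -p pics; cat > h.py <<'E'
import numpy as np, cv2
from cell import robot, imaging
def get(name):
    s=robot.read_state(); d=imaging.get_image(name)
    if name=='wrist':
        T=np.array(d['tool_from_camera']); Rt=np.array(s['tcp_rot']); 
        d['Rc']=Rt@T[:3,:3]; d['o']=Rt@T[:3,3]+np.array(s['tcp_pos'])
    else:
        R=np.array(d['R']); d['Rc']=R.T; d['o']=-R.T@np.array(d['t'])
    d['f']=200/np.tan(np.radians(d['vertical_fov'])/2); return d
def ray(d,u,v):
    K=np.array([[d['f'],0,d['cx']],[0,d['f'],d['cy']],[0,0,1.]])
    p=cv2.undistortPoints(np.array([[[u,v]]],float),K,np.array([d['k1'],0,0,0.]))[0,0]
    return d['Rc']@np.array([p[0],p[1],1])
def onz(d,u,v,z):
    r=ray(d,u,v); return d['o']+r*(z-d['o'][2])/r[2]
def proj(d,X):
    c=d['Rc'].T@(np.array(X)-d['o']); a=c[:2]/c[2]; a=a*(1+d['k1']*(a@a)); return a*d['f']+[d['cx'],d['cy']]
def save(d,n): cv2.imwrite('pics/'+n+'.png',d['frame'])
E
python3 - <<'E'
from h import *
for n in ['scene','top']:
    d=get(n); save(d,n+'0'); print(n,d['o'],d['f'],d['k1'],d['Rc'][:,2])
print(robot.read_state())
E
```

```text
scene [-0.25016131  0.6243919   1.03033912] 481.85102819874686 -0.05444050187830994 [ 0.55234055 -0.44807766 -0.70295542]
top [ 0.30474375 -0.00878482  1.36633646] 481.1227605540093 -0.014057922752083639 [ 0.13747128 -0.00362249 -0.99049913]
{'clock': 0.1, 'joint_pos': array([-1.30990246e+00,  2.64664079e-01,  1.60525930e+00, -4.98387694e-05,
        1.27368631e+00, -3.68877766e-02]), 'joint_velocities': array([-0.00048971, -0.00300533, -0.00272875,  0.00122905, -0.00023867,
        0.00182877]), 'joint_efforts': array([-8.70879671e-05, -5.16708577e+01, -3.68588269e+01, -1.02845563e-04,
        6.30202296e-03, -2.29317459e-05]), 'tcp_pos': array([ 0.19786358, -0.64465244,  0.23008397]), 'tcp_rot': array([[ 9.55985421e-01,  2.93413624e-01, -5.66323538e-04],
       [ 2.93414169e-01, -9.55983460e-01,  1.93647982e-03],
       [ 2.67936280e-05, -2.01741383e-03, -9.99997965e-01]]), 'wrist_force': array([-0.05731567,  0.7720459 , -0.20729537]), 'ft_torque': array([-0.00573444,  0.01982252, -0.02790439]), 'grip_force': 0.0, 'width': 0.08548012553403592}
```

View pics/scene0.png

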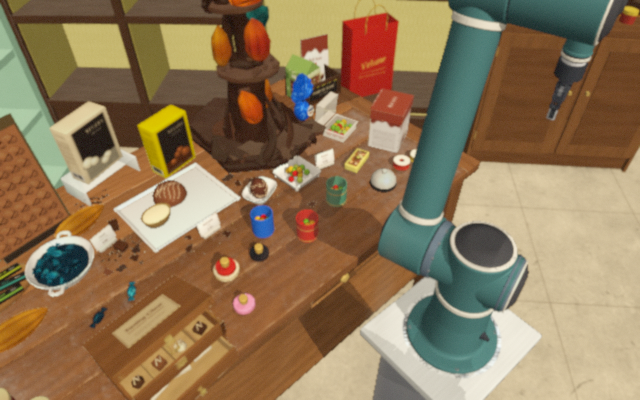

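View pics/top0.png

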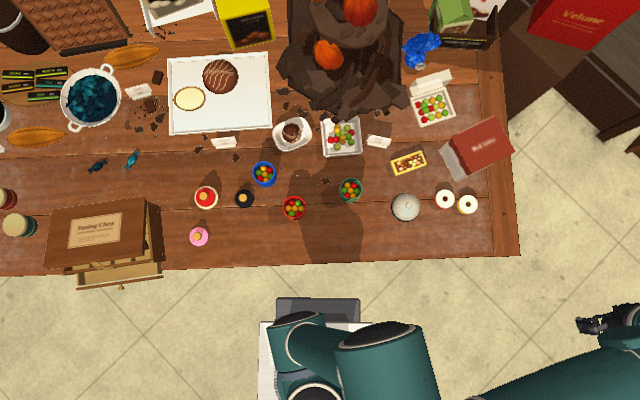

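```bash
python3 - <<'E'
from h import *
d=get('top')
for n,u,v,z in [('pairknob',206,197,.055),('pairrim',206,198,.026),('black',244,198,.02),('pink',199,237,.02),('blue',264,174,.07),('red',294,207,.07),('green',350,189,.07),('drawer',162,262,.06),('chest',155,200,.08),('egg',292,135,.05)]:
    print(n,onz(d,u,v,z).round(3))
b=d['frame'].astype(int); hsv=cv2.cvtColor(d['frame'],cv2.COLOR_BGR2HSV)
m=((((hsv[...,0]<6)|(hsv[...,0]>172))&(hsv[...,1]>170)&(hsv[...,2]>90))*255).astype('uint8')
for c in cv2.findContours(m,cv2.RETR_EXTERNAL,cv2.CHAIN_APPROX_NONE)[0]:
    if cv2.contourArea(c)>60:
        (x,y),r=cv2.minEnclosingCircle(c); print(x,y,r,onz(d,x,y,.07).round(4),onz(d,x,y,.04).round(4))
E
```

```text
pairknob [0.491 0.309 0.055]
pairrim [0.492 0.316 0.026]
black [0.494 0.21  0.02 ]
pink [0.383 0.332 0.02 ]
blue [0.554 0.149 0.07 ]
red [0.464 0.065 0.07 ]
green [ 0.515 -0.087  0.07 ]
drawer [0.312 0.419 0.06 ]
chest [0.478 0.44  0.08 ]
egg [0.67  0.076 0.05 ]
294.10870361328125 207.19564819335938 12.306252479553223 [0.4633 0.0651 0.07  ] [0.467  0.0668 0.04  ]
205.0 196.75 9.41086483001709 [0.4894 0.3081 0.07  ] [0.4937 0.3154 0.04  ]
480.2089538574219 145.60447692871094 31.317541122436523 [ 0.6406 -0.4475  0.07  ] [ 0.6484 -0.4577  0.04  ]
360.0740051269531 8.894259452819824 17.354284286499023 [ 1.0419 -0.1147  0.07  ] [ 1.0589 -0.1172  0.04  ]
583.0 16.0 58.2409782409668 [ 1.0303 -0.7618  0.07  ] [ 1.0471 -0.7792  0.04  ]
```

>>> carry_out --increments '[[[0,0,0],[52,-28,0],0],[[0,0,0],[52,-28,0],0],[[0,0,0],[52,-28,0],0],[[0,0,0],[52,-28,0],0],[[0,0,0],[52,-28,0],0],[[0,0,0],[52,-28,0],0]]'

```text
clock: 0.9
tcp_pos: [0.448, -0.3915, 0.2311]
tcp_rot: [[0.956, 0.293, -0.0], [0.293, -0.956, 0.0], [-0.0, -0.0, -1.0]]
wrist_force: [-0.7, -1.2, 0.0]
width: 0.0855
grip_force: 0.0
```

>>> carry_out --increments '[[[0,0,0],[20,-54,0],0],[[0,0,0],[20,-54,0],0],[[0,0,0],[20,-54,0],0],[[0,0,0],[20,-54,0],0],[[0,0,0],[20,-54,0],0],[[0,0,0],[20,-54,0],0],[[0,0,0],[20,-54,0],0],[[0,0,0],[20,-54,0],0],[[0,0,0],[20,-54,0],0],[[0,0,0],[20,-54,0],0],[[0,0,0],[20,-54,0],0],[[0,0,0],[20,-54,0],0]]'

```text
clock: 2.4
tcp_pos: [0.486, 0.2987, 0.2311]
tcp_rot: [[0.956, 0.294, 0.0], [0.294, -0.956, -0.0], [-0.0, 0.0, -1.0]]
wrist_force: [1.2, -0.4, -0.1]
width: 0.0854
grip_force: 0.0
```

```bash
python3 - <<'E'
from h import *
d=get('wrist'); save(d,'w1'); s=robot.read_state(); print(s['clock'],s['tcp_pos'],s['tcp_rot'],s['joint_pos'],s['wrist_force']); print(d['tool_from_camera'],d['f'],d['k1'])
print(proj(d,[.492,.315,.026]))
E
```

```text
2.45 [0.48601845 0.30525719 0.23111052] [[ 9.55226650e-01  2.95874773e-01  4.07113140e-04]
 [ 2.95867000e-01 -9.55209899e-01  6.06357831e-03]
 [ 2.18293836e-03 -5.67164025e-03 -9.99981533e-01]] [0.51433055 0.07149177 1.82723204 0.00537083 1.2395358  1.7830186 ] [2.48652142 5.39224869 0.34282754]
[[-2.12229721e-05 -9.59247206e-01 -2.82568218e-01  7.16145220e-02]
 [ 9.99999930e-01 -1.25630180e-04  3.51375075e-04 -2.98743923e-06]
 [-3.72554655e-04 -2.82568191e-01  9.59247142e-01 -1.41719879e-01]
 [ 0.00000000e+00  0.00000000e+00  0.00000000e+00  1.00000000e+00]] 297.4411792596311 -0.04021538143871877
[305.1999276  163.10423655]
```

View pics/w1.png

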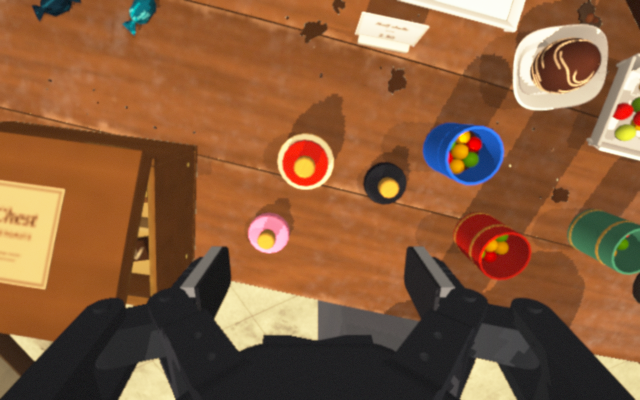

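The wrist view shows the pair's cream rim at (306,162), the red tin mouth at about (502,250), the blue tin at (464,155), and the black and pink look-alikes near it.

```bash
cat >> h.py <<'E'
def pair(d,X,rad=60):
    u,v=proj(d,X); h=cv2.cvtColor(d['frame'],cv2.COLOR_BGR2HSV).astype(int)
    yy,xx=np.mgrid[:400,:640]; near=np.hypot(xx-u,yy-v)<rad
    red=((h[...,0]<6)|(h[...,0]>172))&(h[...,1]>170)&(h[...,2]>90)
    cream=(h[...,0]>10)&(h[...,0]<40)&(h[...,1]<120)&(h[...,2]>150)
    knob=(h[...,0]>10)&(h[...,0]<32)&(h[...,1]>130)&(h[...,2]>130)
    for n,m,z in [('cream',cream,.026),('red',red,.040),('knob',knob,.060)]:
        m=cv2.morphologyEx(((m&near)*255).astype('uint8'),cv2.MORPH_OPEN,np.ones((2,2)))
        cs=cv2.findContours(m,cv2.RETR_EXTERNAL,cv2.CHAIN_APPROX_NONE)[0]
        if not cs: continue
        c=max(cs,key=cv2.contourArea); hull=cv2.convexHull(c); e=cv2.fitEllipse(hull)
        dz=X[2]-.026
        print(n,np.round(e[0],1),np.round(e[1],1),onz(d,*e[0],z+dz).round(4))
E
python3 - <<'E'
from h import *
d=get('wrist'); d=get('wrist'); print(robot.read_state()['tcp_pos'])
pair(d,[.492,.315,.026],34)
h=cv2.cvtColor(d['frame'],cv2.COLOR_BGR2HSV)
m=((((h[...,0]<6)|(h[...,0]>172))&(h[...,1]>150)&(h[...,2]>60))*255).astype('uint8'); m[:,:440]=0;m[:200]=0;m[290:]=0;m[:,550:]=0
ys,xs=np.nonzero(m); print(xs.min(),xs.max(),ys.min(),ys.max())
cv2.imwrite('pics/w2.png',cv2.resize(d['frame'][130:300,260:560],None,fx=2.6,fy=2.6,interpolation=cv2.INTER_CUBIC))
for u,v in [(502,250)]: print(onz(d,u,v,.07))
E
```

```text
[0.48573274 0.2991217  0.23068204]
cream [309.2 163.2] [55.1 55.7] [0.4931 0.3141 0.026 ]
red [309.  164.4] [44.3 45.1] [0.4941 0.3143 0.04  ]
knob [309.7 166.3] [64.5 66.9] [0.496  0.3135 0.06  ]
459 533 216 281
[0.47147207 0.07683178 0.07      ]
```

View pics/w2.png

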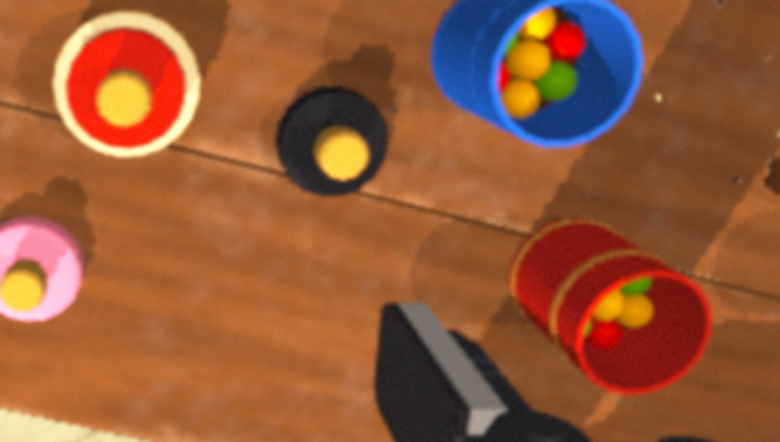

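The crop shows the pair (cream ring and red cap) and the red tin mouth centred at full-frame (508,258).

>>> carry_out --increments '[[[0,0,0],[6,-6,50],0],[[0,0,0],[6,-6,50],0],[[0,0,0],[0,0,0],0],[[0,0,0],[0,0,0],0]]'

```text
clock: 3.05
tcp_pos: [0.495, 0.3111, 0.1325]
tcp_rot: [[0.956, 0.293, 0.001], [0.293, -0.956, 0.0], [0.001, 0.0, -1.0]]
wrist_force: [0.2, 0.2, 0.3]
width: 0.0854
grip_force: 0.0
```

```bash
python3 - <<'E'
from h import *
d=get('wrist'); save(d,'w3'); print(robot.read_state()['tcp_pos'])
pair(d,[.4935,.314,.026],62); print(proj(d,[.4935,.314,.026]))
t=get('top'); pair(t,[.4935,.314,.026],16)
E
```

```text
[0.49575197 0.31166745 0.13367461]
cream [312.6 195.1] [72.5 75.1] [0.4938 0.3147 0.026 ]
red [312.6 197.9] [61.1 61.3] [0.4954 0.3151 0.04  ]
knob [314.3 196.7] [123.6 123.8] [0.5025 0.3155 0.06  ]
[313.32132246 195.66530944]
cream [210.9 199.3] [14.3 20. ] [0.4885 0.3019 0.026 ]
red [207.1 197.4] [15.6 18.9] [0.492  0.3095 0.04  ]
knob [219.6 202. ] [ 7.  17.4] [0.4767 0.2698 0.06  ]
```

View pics/w3.png

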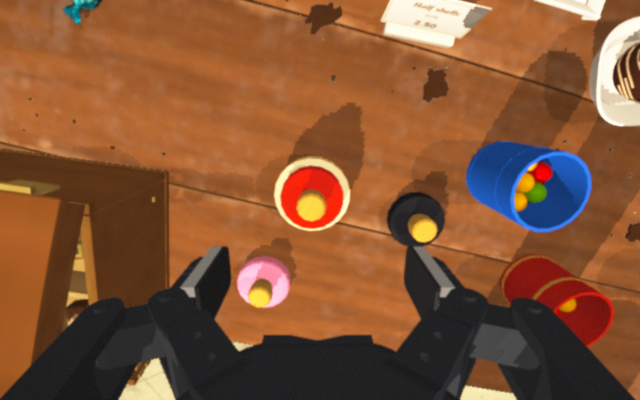

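>>> carry_out --increments '[[[0,0,0],[-1,-3,50],0],[[0,0,0],[0,0,50],0],[[0,0,0],[0,0,20],0],[[0,0,0],[0,0,10],0],[[0,0,0],[0,0,0],0],[[0,0,0],[0,0,0],0]]'

```text
clock: 3.9
tcp_pos: [0.4941, 0.3152, 0.0032]
tcp_rot: [[0.956, 0.293, 0.003], [0.293, -0.956, 0.002], [0.003, -0.001, -1.0]]
wrist_force: [-0.4, -0.3, -0.3]
width: 0.0855
grip_force: 0.0
```

>>> carry_out --increments '[[[0,0,0],[0,0,0],0.1],[[0,0,0],[0,0,0],0.15],[[0,0,0],[0,0,0],0.2],[[0,0,0],[0,0,0],0.25],[[0,0,0],[0,0,0],0.3],[[0,0,0],[0,0,0],0.35],[[0,0,0],[0,0,0],0.4],[[0,0,0],[0,0,0],0.4]]' --grip_force 40

```text
clock: 4.9
tcp_pos: [0.4926, 0.3145, 0.002]
tcp_rot: [[0.956, 0.293, 0.0], [0.293, -0.956, 0.0], [0.0, -0.0, -1.0]]
wrist_force: [-1.8, 0.1, 5.0]
width: 0.0634
grip_force: 43.0
```

```bash
python3 - <<'E'
from h import *
d=get('wrist'); save(d,'w4'); s=robot.read_state(); print(s['tcp_pos'],s['width'],s['grip_force'],s['wrist_force'])
E
```

```text
[0.49259962 0.314552   0.00198981] 0.063002873878658 42.964911460876465 [-1.15888943  0.3339928   4.71771664]
```

View pics/w4.png

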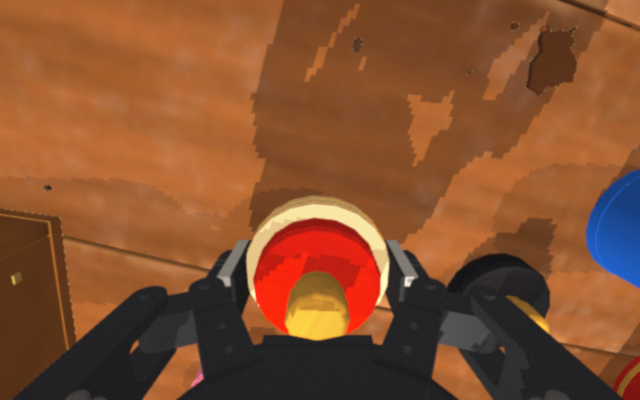

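The pads are on the cream rim either side of the pair, with the knob at (318,300) centred between them. I'll lift slowly and check.

>>> carry_out --increments '[[[0,0,0],[0,0,-3],0.45],[[0,0,0],[0,0,-4],0.45],[[0,0,0],[0,0,-6],0.45],[[0,0,0],[0,0,-12],0.45],[[0,0,0],[0,0,0],0.45]]'

```text
clock: 5.58
tcp_pos: [0.4937, 0.3151, 0.028]
tcp_rot: [[0.956, 0.293, 0.003], [0.293, -0.956, 0.002], [0.003, -0.001, -1.0]]
wrist_force: [-0.3, -0.8, -1.3]
width: 0.0636
grip_force: 44.3
```

```bash
python3 - <<'E'
from h import *
d=get('wrist'); save(d,'w5'); s=robot.read_state(); print(s['tcp_pos'],s['width'],s['grip_force'],s['wrist_force'],s['ft_torque'])
E
```

```text
[0.49326748 0.31478985 0.02736639] 0.06354193905915881 44.2608243227005 [-0.03847292  0.32203292 -2.06183894] [-0.00927683 -0.02464359  0.01627284]
```

View pics/w5.png

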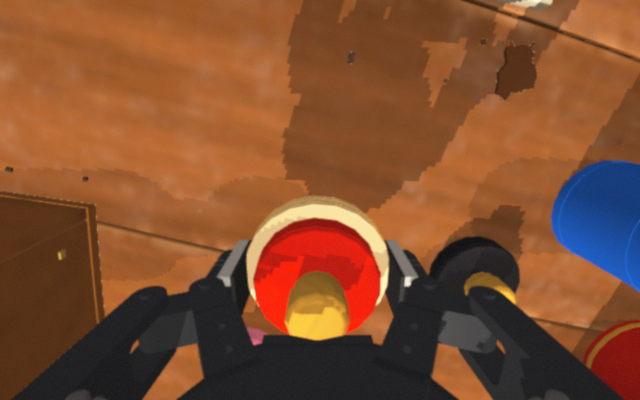

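>>> carry_out --increments '[[[0,0,0],[0,0,-20],0.45],[[0,0,0],[0,0,-36],0.45],[[0,0,0],[0,0,-36],0.45],[[0,0,0],[0,0,-26],0.45],[[0,0,0],[0,0,-14],0.45],[[0,0,0],[0,0,0],0.45],[[0,0,0],[0,0,0],0.45]]'

```text
clock: 6.5
tcp_pos: [0.4916, 0.3138, 0.1571]
tcp_rot: [[0.956, 0.293, -0.002], [0.293, -0.956, -0.001], [-0.002, 0.001, -1.0]]
wrist_force: [-0.7, 0.8, -2.3]
width: 0.0639
grip_force: 44.5
```

>>> carry_out --increments '[[[0,0,0],[-8,10,0],0.45],[[0,0,0],[-16,20,0],0.45],[[0,0,0],[-22,28,0],0.45],[[0,0,0],[-22,28,0],0.45],[[0,0,0],[-22,28,0],0.45],[[0,0,0],[-22,28,0],0.45],[[0,0,0],[-22,28,0],0.45],[[0,0,0],[-22,28,0],0.45],[[0,0,0],[-14,20,0],0.45],[[0,0,0],[-6,10,0],0.45],[[0,0,0],[0,0,0],0.45],[[0,0,0],[0,0,0],0.45]]'

```text
clock: 8.0
tcp_pos: [0.3913, 0.0452, 0.1582]
tcp_rot: [[0.956, 0.293, -0.0], [0.293, -0.956, 0.0], [0.0, -0.0, -1.0]]
wrist_force: [-0.1, 0.1, -2.1]
width: 0.0633
grip_force: 44.5
```

```bash
python3 - <<'E'
from h import *
d=get('wrist'); save(d,'w6'); s=robot.read_state(); print(s['tcp_pos'],s['width'],s['grip_force'],s['wrist_force'],s['ft_torque'])
print(proj(d,[.466,.068,.07]))
np.savez('w6.npz',Rc=d['Rc'],o=d['o'])
E
```

```text
[0.39133585 0.04529056 0.15824298] 0.06357021099435142 44.51935887336731 [-0.59259465  0.13310248 -2.0901487 ] [ 0.04929929 -0.06540578  0.01935255]
[317.17714057 100.16351983]
```

View pics/w6.png

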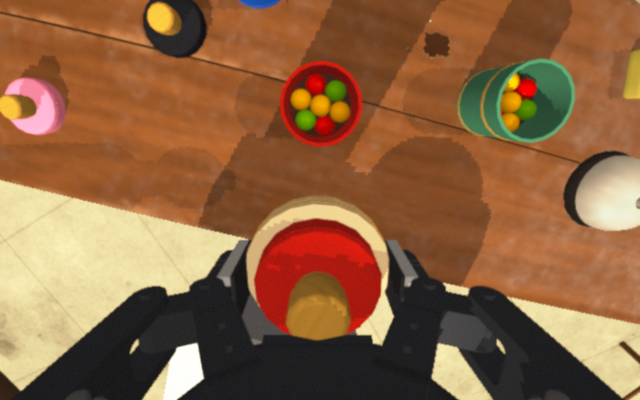

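The tin mouth is an ellipse centred at about (320,103). The held pair is at about (318,265).

```bash
cat >> h.py <<'E'
from scipy.optimize import least_squares
def circ(d,pts,z,R,x0):
    P=np.array([onz(d,u,v,z)[:2] for u,v in pts])
    r=least_squares(lambda c:np.hypot(*(P-c).T)-R,x0,loss='soft_l1',f_scale=.0008)
    return r.x,np.std(r.fun)
def redmask(d,s=150,v=60):
    h=cv2.cvtColor(d['frame'],cv2.COLOR_BGR2HSV); return (((h[...,0]<7)|(h[...,0]>172))&(h[...,1]>s)&(h[...,2]>v))
E
python3 - <<'E'
from h import *
d=get('wrist'); s=robot.read_state(); tcp=s['tcp_pos']
m=redmask(d).copy(); m[:50]=0; m[155:]=0; m[:,:265]=0; m[:,375:]=0
c=max(cv2.findContours((m*255).astype('uint8'),cv2.RETR_EXTERNAL,cv2.CHAIN_APPROX_NONE)[0],key=cv2.contourArea)
hull=cv2.convexHull(c)[:,0]; print(cv2.fitEllipse(hull)); tin=circ(d,hull,.07,.031,[.466,.068]); print('tin',tin)
# lid: topmost red cap arc (top face, 27 mm radius) and cream/wood boundary
m=redmask(d,150,60).copy(); m[:205]=0; m[345:]=0; m[:,:245]=0; m[:,395:]=0
c=max(cv2.findContours((m*255).astype('uint8'),cv2.RETR_EXTERNAL,cv2.CHAIN_APPROX_NONE)[0],key=cv2.contourArea)[:,0]
lz=tcp[2]-.002
h=cv2.convexHull(c)[:,0]; h2=h[h[:,1]>255]; print(h.min(0),h.max(0))
# cream top inner/outer: brightest cream columns upper arc
hs=cv2.cvtColor(d['frame'],cv2.COLOR_BGR2HSV).astype(int)
cr=(hs[...,0]>12)&(hs[...,0]<40)&(hs[...,1]<130)&(hs[...,2]>170)
pts=[]
for u in range(262,376,4):
    col=np.nonzero(cr[195:262,u])[0]
    if len(col)>2: pts.append((u,195+col[0]))
print(pts[::6]); lid=circ(d,pts,lz+.026,.033,tcp[:2]); print('lid',lid,lid[0]-tcp[:2])
up=[p for p in h if p[1]<262]; cap=circ(d,up,lz+.040,.027,tcp[:2]); print('cap(top edge)',cap[0]-tcp[:2],cap[1])
R=np.array(s['tcp_rot']); dl=np.r_[tin[0]-lid[0],0]; print('move tool',(R.T@dl*1000).round(1))
E
```

```text
((320.74456787109375, 103.49357604980469), (82.68098449707031, 86.07699584960938), 5.017711162567139)
tin (array([0.46357004, 0.06464803]), np.float64(0.00013271505639224395))
[255 219] [380 334]
[(262, np.int64(226)), (286, np.int64(210)), (310, np.int64(204)), (334, np.int64(205)), (358, np.int64(214))]
lid (array([0.3921993 , 0.04545474]), np.float64(0.0001464871135261515)) [0.00084306 0.00011257]
cap(top edge) [0.0047797  0.00072068] 0.0009350472883688759
move tool [73.9  2.7  0. ]
```

>>> carry_out --increments '[[[0,0,0],[14,0.5,0],0.45],[[0,0,0],[24,1,0],0.45],[[0,0,0],[24,1,0],0.45],[[0,0,0],[12,0.2,0],0.45],[[0,0,0],[0,0,10],0.45],[[0,0,0],[0,0,24],0.45],[[0,0,0],[0,0,24],0.45],[[0,0,0],[0,0,14],0.45],[[0,0,0],[0,0,5],0.45],[[0,0,0],[0,0,0],0.45],[[0,0,0],[0,0,0],0.45],[[0,0,0],[0,0,0],0.45]]'

```text
clock: 9.6
tcp_pos: [0.4633, 0.0639, 0.0821]
tcp_rot: [[0.956, 0.293, 0.002], [0.293, -0.956, 0.0], [0.002, 0.0, -1.0]]
wrist_force: [0.6, 1.0, -2.1]
width: 0.0638
grip_force: 44.5
```

```bash
python3 - <<'E'
from h import *
s=robot.read_state(); print(s['clock'],s['tcp_pos'],s['wrist_force']); tcp=s['tcp_pos']; R=s['tcp_rot']
print('lid', tcp+R@[.0008,-.0001,0], 'err tool mm', R.T@np.r_[np.array([.4636,.0646])-(tcp+R@[.0008,-.0001,0])[:2],0]*1000)
d=get('scene'); u,v=proj(d,[.4636,.0646,.08]); u,v=int(u),int(v)
cv2.imwrite('pics/s1.png',cv2.resize(d['frame'][v-50:v+50,u-60:u+60],None,fx=5,fy=5,interpolation=cv2.INTER_CUBIC))
E
```

```text
9.6 [0.46333956 0.06391345 0.08212829] [ 0.57786965  1.03986264 -2.1456088 ]
lid [0.46407499 0.06424381 0.08212954] err tool mm [-0.34955739 -0.47989629 -0.00073447]
```

View pics/s1.png

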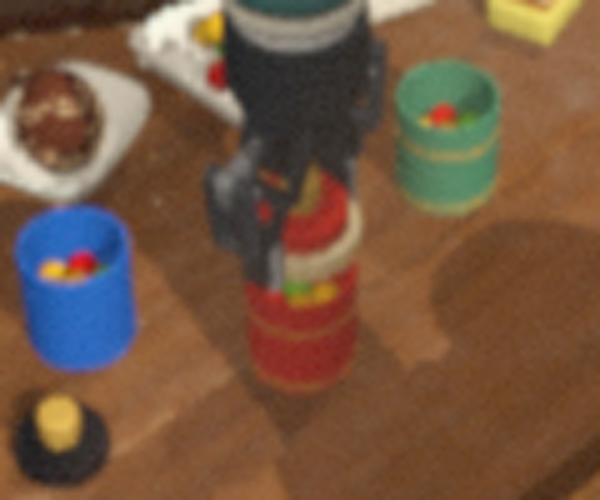

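The scene crop shows the lid centred above the red tin at crop (310,275), so I'll lower it in small steps.

>>> carry_out --increments '[[[0,0,0],[0,-0.3,5],0.45],[[0,0,0],[0,0,4],0.45],[[0,0,0],[0,0,3],0.45],[[0,0,0],[0,0,3],0.45],[[0,0,0],[0,0,3],0.45],[[0,0,0],[0,0,0],0.45],[[0,0,0],[0,0,0],0.45]]'

```text
clock: 10.52
tcp_pos: [0.4626, 0.0642, 0.0633]
tcp_rot: [[0.956, 0.293, 0.0], [0.293, -0.956, 0.0], [0.0, -0.0, -1.0]]
wrist_force: [-0.0, -0.1, -1.3]
width: 0.0635
grip_force: 44.5
```

>>> carry_out --increments '[[[0,0,0],[0,0,1.5],0.45],[[0,0,0],[0,0,1.5],0.45],[[0,0,0],[0,0,1],0.45],[[0,0,0],[0,0,0],0.45],[[0,0,0],[0,0,0],0.45]]'

```text
clock: 11.15
tcp_pos: [0.4626, 0.0641, 0.06]
tcp_rot: [[0.956, 0.293, -0.0], [0.293, -0.956, -0.0], [-0.0, 0.0, -1.0]]
wrist_force: [-3.3, 0.3, 5.7]
width: 0.0637
grip_force: 45.2
```

>>> carry_out --increments '[[[0,0,0],[0,0,0],0.3],[[0,0,0],[0,0,0],0.24],[[0,0,0],[0,0,0],0.2],[[0,0,0],[0,0,0],0.15],[[0,0,0],[0,0,0],0.1],[[0,0,0],[0,0,0],0.05],[[0,0,0],[0,0,0],0],[[0,0,0],[0,0,0],0],[[0,0,0],[0,0,0],0],[[0,0,0],[0,0,0],0]]' --grip_force 20

```text
clock: 12.4
tcp_pos: [0.4625, 0.0641, 0.0593]
tcp_rot: [[0.956, 0.293, 0.0], [0.293, -0.956, 0.0], [0.0, -0.0, -1.0]]
wrist_force: [-0.0, 0.2, 0.4]
width: 0.0854
grip_force: 0.0
```

```bash
python3 - <<'E'
from h import *
d=get('wrist'); s=robot.read_state(); print(s['tcp_pos'],s['width'],s['wrist_force'])
save(d,'w7')
E
```

```text
[0.46253869 0.06413506 0.05929429] 0.08542885781056132 [ 0.22056482 -0.76640286  0.35209885]
```

View pics/w7.png

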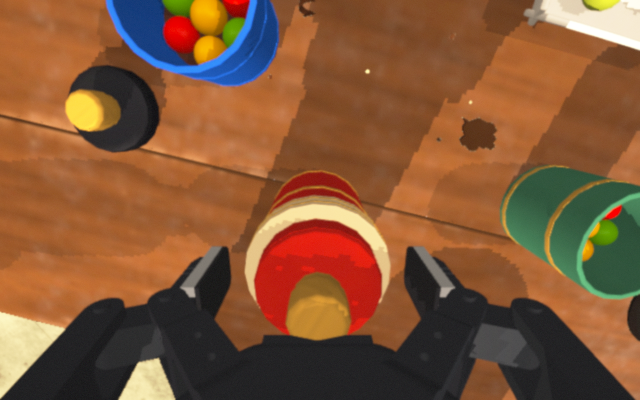

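The wrist view shows the cream rim flush on the red tin, with the cap nested and both pads clear of it. Next I rise to knob height and measure the knob's centre.

>>> carry_out --increments '[[[0,0,0],[0,0,-12],0],[[0,0,0],[0,0,-20],0],[[0,0,0],[0,0,-9],0],[[0,0,0],[0,0,0],0],[[0,0,0],[0,0,0],0]]'

```text
clock: 13.08
tcp_pos: [0.4621, 0.0641, 0.0999]
tcp_rot: [[0.956, 0.293, -0.001], [0.293, -0.956, -0.0], [-0.001, -0.0, -1.0]]
wrist_force: [0.5, 0.6, -0.3]
width: 0.0854
grip_force: 0.0
```

```bash
python3 - <<'E'
from h import *
d=get('wrist'); s=robot.read_state(); print(s['tcp_pos'],s['width'],s['wrist_force']); tcp=s['tcp_pos'];R=s['tcp_rot']
hs=cv2.cvtColor(d['frame'],cv2.COLOR_BGR2HSV).astype(int)
u0,v0=proj(d,[.4636,.0646,.118]); print('expected knob top',u0,v0, 'lid rim', proj(d,[.4636,.0646,.084]))
br=(hs[...,0]>12)&(hs[...,0]<32)&(hs[...,1]>130)&(hs[...,2]>80); br[:,:240]=0;br[:,400:]=0;br[:200]=0
for v in range(230,345,10):
    x=np.nonzero(br[v])[0]; 
    if len(x)>3: print(v,x.min(),x.max(),len(x))
cr=(hs[...,0]>12)&(hs[...,0]<40)&(hs[...,1]<130)&(hs[...,2]>170)
pts=[]
for u in range(275,366,4):
    col=np.nonzero(cr[180:300,u])[0]
    if len(col)>2: pts.append((u,180+col[0]))
print(pts[::6]); lid=circ(d,pts,.084,.033,tcp[:2]); print('lid',lid,R.T@np.r_[lid[0]-tcp[:2],0])
E
```

```text
[0.46191379 0.06409705 0.09965674] 0.08509825354393862 [-0.25770963 -0.33024814  0.16463632]
expected knob top 316.9419939515106 265.8300923813331 lid rim [316.96204201 235.97674204]
230 260 391 4
240 242 374 35
250 248 394 48
260 252 390 60
270 253 397 52
280 244 399 31
290 251 359 9
300 254 354 21
310 241 395 34
320 253 387 17
330 242 388 27
340 387 399 4
[(275, np.int64(198)), (299, np.int64(182)), (323, np.int64(180)), (347, np.int64(187))]
lid (array([0.463701  , 0.06437502]), np.float64(0.0002043424311257908)) [ 1.79010746e-03  2.58647381e-04 -2.15530931e-06]
```

>>> carry_out --increments '[[[0,0,0],[1.5,0,0],0.2],[[0,0,0],[0,0,0],0.4],[[0,0,0],[0,0,0],0.55],[[0,0,0],[0,0,0],0.62],[[0,0,0],[0,0,0],0.68],[[0,0,0],[0,0,0],0.73],[[0,0,0],[0,0,0],0.78],[[0,0,0],[0,0,0],0.85],[[0,0,0],[0,0,0],0.85],[[0,0,0],[0,0,0],0.85]]' --grip_force 25

```text
clock: 14.38
tcp_pos: [0.4641, 0.0646, 0.1004]
tcp_rot: [[0.956, 0.293, 0.0], [0.293, -0.956, -0.0], [0.0, 0.0, -1.0]]
wrist_force: [-0.7, -0.8, 1.9]
width: 0.0213
grip_force: 24.6
```

>>> carry_out --increments '[[[0,0,0],[0,0,-1],0.85],[[0,0,0],[0,0,-2],0.85],[[0,0,0],[0,0,-3],0.85],[[0,0,0],[0,0,-4],0.85],[[0,0,0],[0,0,-6],0.85],[[0,0,0],[0,0,-8],0.85],[[0,0,0],[0,0,-8],0.85],[[0,0,0],[0,0,0],0.85],[[0,0,0],[0,0,0],0.85]]'

```text
clock: 15.5
tcp_pos: [0.4639, 0.0646, 0.1323]
tcp_rot: [[0.956, 0.293, 0.0], [0.293, -0.956, 0.0], [0.0, -0.0, -1.0]]
wrist_force: [-0.6, 0.3, -1.6]
width: 0.0217
grip_force: 24.5
```

```bash
python3 - <<'E'
from h import *
d=get('scene'); s=robot.read_state(); print(s['tcp_pos'],s['width'],s['grip_force'],s['wrist_force'])
d['frame'][:]=cv2.GaussianBlur(d['frame'],(3,3),0)
hs=cv2.cvtColor(d['frame'],cv2.COLOR_BGR2HSV)
# column profile through the tin axis, in rows, with expected heights
for z in [.16,.15,.14,.13,.12,.11,.105,.1,.09,.084,.077,.07,.06,.05]:
    u,v=proj(d,[.4636,.0646,z]); o=[tuple(int(a) for a in hs[int(v),int(u)+k]) for k in (-4,0,4,7)]; print(z,int(u),int(v),o)
E
```

```text
[0.46375427 0.06456213 0.13207703] 0.021319828661855937 24.47893820120953 [ 0.45889915  0.15532565 -2.20691934]
0.16 306 193 [(15, 32, 48), (12, 56, 59), (14, 71, 61), (13, 95, 115)]
0.15 306 196 [(4, 36, 50), (16, 64, 95), (18, 137, 108), (12, 101, 119)]
0.14 306 198 [(11, 39, 52), (18, 44, 115), (18, 150, 119), (6, 148, 134)]
0.13 306 201 [(10, 42, 55), (16, 40, 120), (11, 171, 134), (3, 193, 164)]
0.12 306 204 [(3, 132, 91), (8, 68, 124), (4, 192, 158), (3, 195, 169)]
0.11 307 206 [(3, 167, 136), (3, 171, 149), (3, 198, 167), (2, 190, 158)]
0.105 307 208 [(2, 187, 149), (3, 194, 158), (3, 192, 157), (5, 163, 141)]
0.1 307 209 [(2, 188, 148), (3, 194, 154), (3, 183, 146), (9, 128, 147)]
0.09 307 211 [(4, 136, 146), (3, 158, 144), (5, 114, 143), (17, 67, 178)]
0.084 307 213 [(13, 46, 156), (10, 58, 154), (15, 39, 157), (19, 51, 181)]
0.077 307 215 [(20, 29, 160), (19, 30, 161), (21, 31, 157), (19, 64, 176)]
0.07 307 217 [(22, 35, 161), (21, 31, 163), (20, 47, 159), (20, 75, 188)]
0.06 307 219 [(19, 68, 165), (19, 59, 165), (20, 78, 174), (20, 81, 190)]
0.05 307 221 [(19, 86, 170), (19, 82, 167), (19, 85, 172), (19, 93, 162)]
```

```bash
python3 - <<'E'
from h import *
d=get('scene'); s=robot.read_state(); print(s['wrist_force'],s['tcp_pos'])
hs=cv2.cvtColor(d['frame'],cv2.COLOR_BGR2HSV)
a=np.array([.4636,.0646]); n=np.array([-.787,.617])
f=lambda r,z: proj(d,[*(a+n*r),z]).round(0)
print('seated rim front',f(.033,.084),f(.033,.070),'tin foot',f(.031,0),'boss top front',f(.0215,.092))
print('carried rim front',f(.033,.116),f(.033,.102),'cap skirt front',f(.027,.130),f(.027,.116))
for v in range(195,245,2): print(v,hs[v,304].tolist(),hs[v,308].tolist(),hs[v,314].tolist())
w=get('wrist'); print('wrist rows: seated rim far',proj(w,[.4636+.0315,.0646+.0097,.084]),'carried',proj(w,[.4636+.0315,.0646+.0097,.116]))
hw=cv2.cvtColor(w['frame'],cv2.COLOR_BGR2HSV)
for v in range(120,260,6): print(v,hw[v,317].tolist())
E
```

```text
[-0.3747115   0.78620429 -1.21180486] [0.46364234 0.0645285  0.13194352]
seated rim front [308. 222.] [308. 226.] tin foot [308. 242.] boss top front [307. 217.]
carried rim front [307. 214.] [307. 218.] cap skirt front [307. 209.] [307. 212.]
195 [20, 43, 53] [17, 145, 125] [12, 128, 145]
197 [10, 32, 72] [18, 148, 140] [11, 138, 146]
199 [11, 25, 82] [17, 140, 140] [5, 202, 158]
201 [7, 29, 79] [19, 141, 125] [2, 187, 169]
203 [12, 34, 75] [15, 144, 122] [3, 196, 169]
205 [4, 84, 116] [6, 203, 141] [3, 184, 175]
207 [2, 168, 146] [3, 189, 163] [4, 196, 148]
209 [3, 197, 150] [4, 194, 158] [9, 133, 142]
211 [3, 158, 144] [4, 175, 137] [18, 61, 183]
213 [13, 40, 159] [14, 42, 158] [19, 45, 177]
215 [23, 26, 160] [20, 29, 161] [19, 65, 172]
217 [22, 28, 162] [23, 32, 161] [19, 76, 190]
219 [19, 63, 165] [19, 59, 163] [19, 77, 193]
221 [20, 84, 169] [19, 86, 170] [19, 91, 160]
223 [19, 92, 164] [19, 88, 160] [14, 109, 141]
225 [15, 109, 154] [16, 122, 150] [5, 171, 127]
227 [2, 175, 140] [3, 182, 137] [5, 191, 124]
229 [5, 183, 142] [3, 182, 140] [6, 172, 129]
231 [8, 183, 142] [9, 173, 140] [4, 184, 129]
233 [2, 190, 142] [3, 192, 138] [2, 185, 127]
235 [3, 181, 142] [3, 189, 140] [3, 191, 124]
237 [3, 193, 140] [3, 194, 137] [4, 183, 127]
239 [4, 185, 143] [4, 192, 137] [9, 178, 123]
241 [10, 162, 135] [11, 168, 137] [10, 146, 108]
243 [11, 154, 103] [10, 153, 105] [12, 143, 112]
wrist rows: seated rim far [316.85334085 171.13086197] carried [316.81645896 182.92708896]
120 [12, 173, 128]
126 [12, 163, 130]
132 [12, 167, 133]
138 [13, 176, 119]
144 [13, 183, 113]
150 [13, 174, 123]
156 [11, 197, 154]
162 [2, 217, 135]
168 [15, 162, 159]
174 [22, 88, 248]
180 [22, 90, 248]
186 [22, 90, 247]
192 [18, 43, 167]
198 [2, 230, 133]
204 [2, 236, 223]
210 [2, 236, 225]
216 [2, 239, 222]
222 [2, 233, 221]
228 [2, 227, 188]
234 [13, 201, 132]
240 [18, 191, 128]
246 [18, 191, 171]
252 [18, 194, 199]
258 [18, 193, 190]
```

Cream runs down to row 226 in the scene view, where a seated rim should end (a carried one would end at 218), and the cap's skirt is above it. So the lid stayed put. I'll lift the cap the rest of the way.

>>> carry_out --increments '[[[0,0,0],[0,0,-8],0.85],[[0,0,0],[0,0,-16],0.85],[[0,0,0],[0,0,-20],0.85],[[0,0,0],[0,0,-20],0.85],[[0,0,0],[0,0,-16],0.85],[[0,0,0],[0,0,-8],0.85],[[0,0,0],[0,0,0],0.85],[[0,0,0],[0,0,0],0.85],[[0,0,0],[0,0,0],0.85],[[0,0,0],[0,0,0],0.85],[[0,0,0],[0,0,0],0.85],[[0,0,0],[0,0,0],0.85]]'

```text
clock: 17.15
tcp_pos: [0.464, 0.0646, 0.2202]
tcp_rot: [[0.956, 0.293, -0.0], [0.293, -0.956, 0.0], [-0.0, -0.0, -1.0]]
wrist_force: [0.6, -0.3, -0.5]
width: 0.022
grip_force: 24.5
```

```bash
python3 - <<'E'
from h import *
d=get('scene'); s=robot.read_state(); print(s['clock'],s['tcp_pos'],s['width'],s['grip_force'],s['wrist_force'])
hs=cv2.cvtColor(d['frame'],cv2.COLOR_BGR2HSV)
a=np.array([.4636,.0646]); n=np.array([-.787,.617])
print('cap skirt front',proj(d,[*(a+n*.027),.218]),proj(d,[*(a+n*.027),.204]))
for v in range(165,232,3): print(v,hs[v,304].tolist(),hs[v,310].tolist())
m=redmask(d,150,80); m[:170]=0;m[205:]=0;m[:,:280]=0;m[:,335:]=0
for v in range(180,200,2): x=np.nonzero(m[v])[0]; print(v,x.min() if len(x) else 0,x.max() if len(x) else 0)
E
```

```text
17.2 [0.46398643 0.06458688 0.22026264] 0.02143735872948021 24.503090311191045 [ 0.87163784 -0.09992464 -0.91105391]
cap skirt front [306.38518595 183.99118748] [306.50473916 188.09901671]
165 [60, 21, 37] [13, 49, 47]
168 [23, 24, 43] [15, 42, 49]
171 [20, 15, 105] [16, 130, 88]
174 [18, 22, 118] [14, 169, 104]
177 [15, 14, 106] [6, 198, 148]
180 [8, 50, 132] [3, 201, 169]
183 [3, 200, 153] [3, 209, 165]
186 [2, 197, 144] [3, 185, 139]
189 [11, 159, 135] [12, 155, 143]
192 [13, 151, 144] [13, 152, 143]
195 [12, 156, 142] [13, 152, 139]
198 [13, 157, 140] [13, 154, 147]
201 [12, 145, 149] [13, 137, 134]
204 [14, 138, 144] [13, 124, 101]
207 [21, 43, 188] [20, 43, 189]
210 [21, 28, 185] [22, 26, 186]
213 [22, 26, 185] [21, 28, 185]
216 [20, 29, 184] [21, 28, 174]
219 [20, 66, 170] [19, 72, 180]
222 [20, 83, 185] [20, 84, 180]
225 [15, 110, 155] [14, 118, 149]
228 [3, 178, 142] [4, 189, 136]
231 [7, 167, 145] [8, 180, 139]
180 289 316
182 297 315
184 298 314
186 301 334
188 303 303
190 0 0
192 0 0
194 0 0
196 0 0
198 0 0
```

The cap is at its expected height (lower edge near row 188, predicted 188) and the lid is still seated, so I'm handing in.

```bash
python3 -c "
from cell import robot
print(robot.close_job())"
```

```text
the job is handed in; nothing more can be done
None
```

I handed the job in at about 17 s: by my last camera check the inner lid is seated in the red tin, and the gripper holds the red cap about 12 cm above where it sat. No verdict came back, and I did not re-measure the bystanders at the end.

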